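Seat a spare fan module in a rack fan tray and lock it

ROBOT

A 7-joint arm with a two-finger parallel gripper is mounted at the origin on the work surface. World frame = base frame: x ahead of the robot, y to its left, z up, the work surface at z = 0. Lengths are in m, angles in rad, forces in N, time in s.
With the tool pointing down it reaches from about 0.425 to 0.925 m from the base axis. Payload 6.8 kg.
Tool frame: the origin (TCP) lies at the very end of the fingers, on their centre line; the grasp point (between the pads) lies 19 mm behind it (grip_point_offset is the distance from the TCP to the grasp point, in m); z points along the fingers, y is the direction in which the jaws open and shut (so a half turn about z gives the same grasp; the last joint's range is limited). The gripper opens to 85 mm and grips with 20 to 120 N. Pads are 22 mm wide; open, the fingers measure 114 mm over their backs; the gripper's body (76 mm by 85 mm) begins 54 mm behind the grasp point. The pads swing forward as they close: fully open they stand 13 mm farther back than shut.
Start: joints at [1.061, 0.477, 0.022, 1.555, -0.011, 1.109, -0.083], TCP at [0.264, -0.621, 0.231] pointing down, gripper open.
Joint ranges: [-2.96, 2.96], [-0.34, 2.1], [-1.41, 1.46], [0.24, 2.44], [-1.37, 4.51], [0.17, 1.92], [-2.96, 2.96]. Speed limits (rad/s): [2.39, 2.39, 3.14, 3.14, 3.14, 3.14, 3.14].

INTERFACE

Orientations are given as a unit quaternion [x, y, z, w].
In Python, from cell import * gives the robot as it stands.
- The arm moves only by the tool jog_arm, never from a script. Its argument "plan" is a list of rows, each an object of numbers: "hand": the closure in counts, from 0 (fully open) to 255 (shut); "x", "y", "z": the shift along the tool's x, y, z in mm; "wx", "wy", "wz": the turn, a rotation vector about the tool's x, y, z in degrees. In form: [{"hand": .., "x": .., "y": .., "z": .., "wx": .., "wy": .., "wz": ..}, ...]. A call has 1 to 5 rows; each row is the pose to reach, as a shift and turn from the pose commanded when the call began, along the tool's axes at that moment; what a row does not reach only later rows make up. A row lasts 1/10 s, in which the tool goes at most 50 mm and 8.59 degrees, less where a joint would pass 70% of its speed; a pose out of reach is approached as far as the arm can. A call with a gripper value outside its range is refused whole. The fingers move at their own pace and stop on an object; "newtons" is the grip in N (left out, the last holds). Time passes only in rows, so rows that repeat a pose let the fingers close. It gives the time, the measured TCP pose, the force and the opening at its end, in the units of the state.
- get_obs(): the state, without advancing time (a new reading comes with each control period).
- capture(name): name is "scene" or "top" or "wrist"; returns a dict with "img" (400x640x3 uint8, red, green, blue), "K" (3x3 intrinsics, pixels), "R" (3x3) and "t" (3): a world point X has camera coordinates R X + t; the wrist camera has in their place "hand_eye" (4x4, takes a point from camera to tool coordinates, whose origin is the TCP and whose axes are the flange's). Camera axes: x right, y down, z forward; pixel columns grow to the right and rows downward; lengths in m; the calibration is good to about 2 mm. The wrist camera is an equidistant fisheye: a pixel r from the principal point sees the ray r / f radians off the axis. A picture is of the moment at which its call begins: read the wrist's pose just before it. There is no depth.
- close_job(): hands the job in, once; it reports no verdict.
The state is a dict: "t": time; "qpos": joint angles; "joint_velocities": joint speeds; "joint_efforts": joint torques, N m; "eef_pos": TCP position; "tcp_rot": TCP orientation; "contact_force": force on the tool from outside, world axes, zero at the start; "ft_torque": the same for the moment, N m; "gripper_width": opening from 0.0 (shut) to 1.0 (fully open).
Only numpy, scipy, OpenCV 4.12 (cv2) and the standard library are available. Lean on these libraries where they do the work, as an engineer would, in place of code of your own. Each camera call takes 0.05 s, during which the arm holds its last target.

TASK

One of the four bays of the fan tray is empty. Stand the spare fan module in it the same way round as its neighbours, shuffle it gently about in the loose bay until it drops over its docking connector and sits fully home, then slide the locking bar (the one with the blue tab) all the way over the modules. Do not force the module down, and leave the two screwdrivers and the blank panel where they are.

Things in the scene. Friction and masses are not known exactly. Their poses are not given: they have to be found in the camera images.
- spare_grip (a point): Spare fan module, 0.17 to 0.35 kg, standing loose and upright: this point is the centre of its blue grip bar, 91 mm above its underside. The bar is 14 (x) x 44 (y) x 30 mm tall, 14 mm clear above the body on two legs at y = +-18 mm. The black body is 40 (x) x 60 (y) x 62 mm tall; a white stripe on its top marks the rear (+x) edge. z up.
- spare_foot: Bottom frame of the same module (its lowest 12 mm, 40 x 60 mm): origin at the centre of the module's underside, axes as the grip's. In its underside is an opening 18 (x) x 28 (y) mm, 12 mm deep, its middle at (+6, +8) mm: the key that goes over the docking connector. Press it against nothing with more than 35 N.
- tray: Aluminium fan tray, fixed, 110 x 430 x 74 mm plus rack ears. Origin on its underside at the middle of the row of four bays; x points to its rear (away from the perforated front), y along the row, z up. Bay floors 10 mm above the origin; rear wall and partitions up to 60 mm, front plenum (x from -70 to -26 mm) up to 74 mm. Fitted modules stand with their x along the tray's x.
- bay0 (a point): Centre of the first bay's floor (tray x = 0, y = -142.5 mm; axes as the tray's). A bay is a loose pocket 52 (x) x 72 (y) mm: 6 mm of play each way round a module. In it stands a white docking connector, 16 (x) x 26 (y) x 10 mm high, with brass contacts, over which the module's opening fits with 1 mm of play all round.
- bay1 (a point): The same in the second bay (y = -67.5 mm). The connector is mounted with wide tolerance and its place is not measured: a module is home somewhere within +-4.5 mm in x and in y of the bay's centre, its axes parallel to the tray's and its underside on the bay floor. The wrong way round it cannot go home.
- bay2 (a point): The same in the third bay (y = +67.5 mm). While a module still rides on top of the connector its underside is 10 mm above the bay floor; it then drops those 10 mm.
- bay3 (a point): The same in the fourth bay (y = +142.5 mm).
- fan_a_grip (a point): Centre of the blue grip bar of a fitted module, fixed in one of the bays: same shape as the spare, the same way round as the spare must be; 91 mm above the bay floor, within 4.5 mm of its bay's centre in x and y. It tells that this bay is taken.
- fan_b_grip (a point): The same on a second fitted module.
- fan_c_grip (a point): The same on a third fitted module.
- lock (a joint): Travel of the steel locking bar along the tray's +x, in m: about 0 = open, 0.015 = locked, at its end stop. Slides with about 2.5 N, stays where left. 22 x 352 x 4 mm; underside 74.5 mm above the tray's origin, 2.5 mm over the body of a module that is home; locked, it covers the front top edge of every module. It strikes and tips a module that is not home.
- lock_tab (a point): Centre of the blue tab on the locking bar, at the middle of the tray (y = 0), moving with the bar: 8 (x) x 40 (y) x 28 mm tall, standing on the bar, this point 14 mm above the bar's top. Axes as the tray's. Open, it is at x = -39 mm in the tray's frame, and the flat top of the plenum lies before and under it.
- driver_red: Red-handled screwdriver, 190 mm, lying on the work surface. Leave alone.
- driver_blue: Blue-handled screwdriver, 210 mm, lying on the work surface. Leave alone.
- blank: Dark steel blank panel, 45 x 190 x 15 mm, origin at the centre of its underside, lying behind the tray. Leave alone.
Things that resemble listed ones, but are neither listed nor needed, are in the scene too. What is shaped like the part that bears spare_grip but green or red is not meant.

How it is judged:
On the way:
1. the spare module is fully home in the empty bay while the locking bar is still open (z of spare_foot in the frame of tray below 0.0125 m and x of spare_foot in the frame of tray between -0.01 and 0.01 m and y of spare_foot in the frame of tray between -0.153 and 0.153 m and angle between spare_foot's own z axis and vertical below 0.05 rad and value of joint lock below 0.006 m), for 0.2 s.
At the end, for the whole second after the job is handed in: The spare module stands upright (within 0.05 rad) in the bay that was empty, its underside on the bay floor (within 2.5 mm), at rest, and the locking bar is slid over the modules to within 2.5 mm of its end stop (z of spare_foot in the frame of tray below 0.0125 m and x of spare_foot in the frame of tray between -0.01 and 0.01 m and y of spare_foot in the frame of tray between -0.153 and 0.153 m and angle between spare_foot's own z axis and vertical below 0.05 rad and linear speed of spare_foot below 0.02 m/s and value of joint lock above 0.0125 m); the robot touches nothing.
It fails at once if the module's bottom frame is pressed against anything with more than 35 N (contact force between spare_foot and anything else above 35 N).
It fails at once if the red screwdriver is moved more than 15 mm (distance of driver_red from where it was at the start of the episode above 0.015 m).
It fails at once if the blue screwdriver is moved more than 15 mm (distance of driver_blue from where it was at the start of the episode above 0.015 m).
It fails at once if the blank panel is moved more than 15 mm (distance of blank from where it was at the start of the episode above 0.015 m).
It also fails if it takes over 72 s, if anything falls off the work surface, if the arm or the gripper's body presses on something with over 40 N, if the wrist force passes 120 N, or if a joint passes its speed limit or range.

## Working session

There is one attempt and no reset: what is moved stays moved. The work goes in short steps, Python scripts to look and compute and a tool call to move; the robot and the scene stay as the last step left them, time stands still between calls to the robot, and variables do not carry over. Pictures are saved under pics/ and viewed, and the job is handed in when it is done.

Besides the shell and the picture viewer there is one more tool, called after ">>>" in YAML: its name, and indented under it one key for each argument. jog_arm: Moves the arm, as the interface text tells. Its arguments: {"type":"object","properties":{"plan":{"type":"array","items":{"type":"object","properties":{"hand":{"type":"number"},"x":{"type":"number"},"y":{"type":"number"},"z":{"type":"number"},"wx":{"type":"number"},"wy":{"type":"number"},"wz":{"type":"number"}}}},"newtons":{"type":"number"}},"required":["plan"]}

```bash
ls; mkdir -p pics
python3 - <<'E'
from cell import *
import cv2
print(get_obs())
for n in ["scene","top","wrist"]:
    c=capture(n); cv2.imwrite(f"pics/{n}0.png",c["img"][:,:,::-1])
    print(n,{k:v for k,v in c.items() if k!="img"})
E
```

```text
pics
{'t': 0.0, 'qpos': array([ 1.06087837,  0.47780043,  0.02233375,  1.55643007, -0.0115154 ,
        1.10932041, -0.08309381]), 'joint_velocities': array([-0.00020514, -0.00160152,  0.00208328, -0.00207717, -0.00018367,
       -0.00144891,  0.00161324]), 'joint_efforts': array([-7.36893326e-04, -5.96445608e+01,  1.60724223e+00, -2.81193835e+01,
        1.23265429e-02,  9.34201526e-03,  2.18103219e-05]), 'eef_pos': array([ 0.2637512 , -0.6206979 ,  0.23033441]), 'tcp_rot': array([ 9.79882537e-01,  1.99572982e-01, -2.40850245e-04, -8.82924682e-04]), 'contact_force': array([-0.86492828,  0.27095353,  0.49869659]), 'ft_torque': array([-0.00873208,  0.02373334,  0.01683541]), 'gripper_width': 0.9986632936024553}
scene {'K': array([[496.33223251,   0.        , 316.24149306],
       [  0.        , 496.33223251, 199.42316435],
       [  0.        ,   0.        ,   1.        ]]), 'R': array([[ 0.78868709,  0.61477777,  0.00457969],
       [ 0.52356365, -0.66772821, -0.52916929],
       [-0.32226353,  0.41974674, -0.84850391]]), 't': array([-0.41381584, -0.28404519,  1.43048406])}
top {'K':
[... 180 characters left out ...]
, -0.99969895, -0.01451662],
       [-0.99818196,  0.0205736 , -0.05665248],
       [ 0.05693408,  0.01336959, -0.99828842]]), 't': array([-0.05306419,  0.57867704,  0.90444802])}
wrist {'K': array([[309.70691629,   0.        , 319.15240293],
       [  0.        , 309.70691629, 206.28227768],
       [  0.        ,   0.        ,   1.        ]]), 'hand_eye': array([[-3.83590718e-04, -9.53223590e-01, -3.02265845e-01,
         7.70087515e-02],
       [ 9.99999862e-01, -4.74244502e-04,  2.26523712e-04,
        -2.25116807e-04],
       [-3.59275661e-04, -3.02265716e-01,  9.53223640e-01,
        -1.42655330e-01],
       [ 0.00000000e+00,  0.00000000e+00,  0.00000000e+00,
         1.00000000e+00]])}
```

View pics/scene0.png

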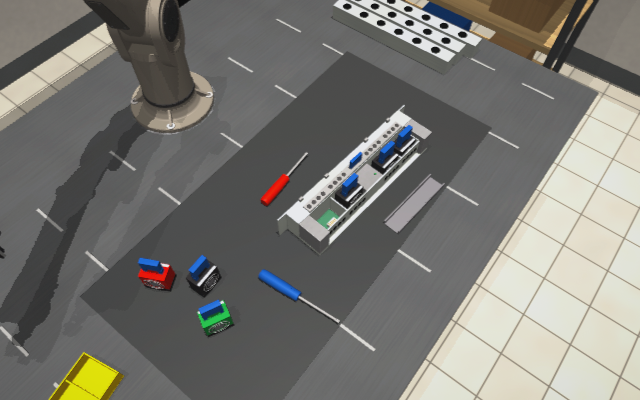

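View pics/top0.png

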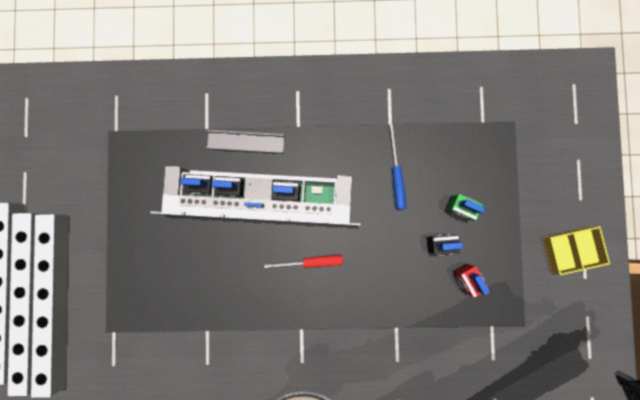

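View pics/wrist0.png

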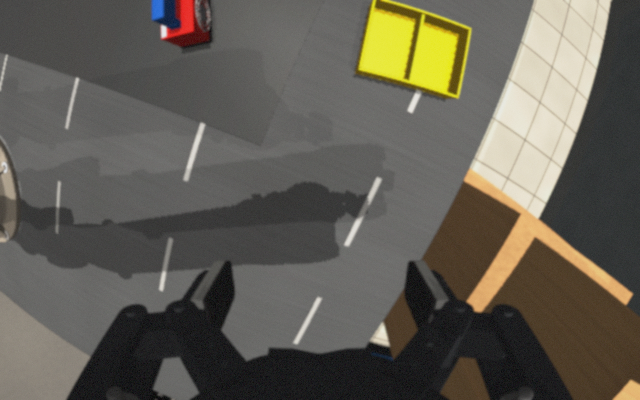

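The scene shows the tray with an empty green bay at its low-y end, top view (319,192). The black spare is at about (446,245) between the green and red decoys. The screwdrivers are at (323,262) and (399,185). I'll zoom in and measure.

```bash
cat > h.py <<'E'
from cell import *
import cv2, numpy as np
from scipy.spatial.transform import Rotation as Rn
def ray(c,px):
    K=c["K"]; p=np.linalg.solve(K,np.array([px[0],px[1],1.0])); R=c["R"];t=c["t"]
    return -R.T@t, R.T@p
def onz(c,px,z):
    o,d=ray(c,px); s=(z-o[2])/d[2]; return o+s*d
def tri(c1,p1,c2,p2):
    o1,d1=ray(c1,p1);o2,d2=ray(c2,p2)
    A=np.stack([d1,-d2],1); s=np.linalg.lstsq(A,o2-o1,rcond=None)[0]
    a=o1+s[0]*d1;b=o2+s[1]*d2
    return (a+b)/2,np.linalg.norm(a-b)
def proj(c,X):
    p=c["K"]@(c["R"]@np.asarray(X)+c["t"]); return p[:2]/p[2]
def wray(c,obs,px):
    K=c["K"]; v=np.array([(px[0]-K[0,2])/K[0,0],(px[1]-K[1,2])/K[1,1]]); th=np.linalg.norm(v)
    d=np.array([*(v/th*np.sin(th)),np.cos(th)]) if th>1e-9 else np.array([0,0,1.])
    H=c["hand_eye"]; R=Rn.from_quat(obs["tcp_rot"]).as_matrix()
    return R@H[:3,3]+obs["eef_pos"], R@(H[:3,:3]@d)
def wonz(c,obs,px,z):
    o,d=wray(c,obs,px); return o+d*(z-o[2])/d[2]
def bluemask(img):
    hsv=cv2.cvtColor(img,cv2.COLOR_RGB2HSV); return cv2.inRange(hsv,(105,150,60),(125,255,255))
def blobs(m,amin=15):
    n,l,s,ce=cv2.connectedComponentsWithStats(m)
    return [(np.round(ce[i],1),s[i,4],s[i,:4]) for i in range(1,n) if s[i,4]>=amin],l
E
python3 - <<'E'
from h import *
cs={n:capture(n) for n in ["scene","top"]}
for n,c in cs.items():
    b,_=blobs(bluemask(c["img"]))
    print(n); [print(*x) for x in b]
t=cs["top"]["img"]; s=cs["scene"]["img"]
z=lambda i,x0,y0,w,h,f: cv2.resize(i[y0:y0+h,x0:x0+w],None,fx=f,fy=f,interpolation=cv2.INTER_CUBIC)[:,:,::-1]
cv2.imwrite("pics/t1.png",z(t,145,155,220,80,3.6)); cv2.imwrite("pics/t2.png",z(t,410,180,100,130,4.5)); cv2.imwrite("pics/s1.png",z(s,130,235,120,110,5));
E
```

```text
scene
[447.5  15.3] 486 [423   2  48  29]
[403.5 135.4] 179 [396 125  16  23]
[386.2 151.1] 191 [379 141  16  23]
[355.  159.7] 86 [350 152  12  16]
[349.  183.9] 198 [342 173  16  24]
[198.3 266.7] 267 [189 255  21  26]
[149.9 264.5] 238 [138 258  25  15]
[278.8 284.2] 496 [259 269  42  32]
[210.3 308.6] 246 [199 300  24  20]
top
[398.5 188. ] 380 [393 167  13  42]
[191.8 181.9] 140 [180 178  26   8]
[222.6 184.4] 142 [211 181  25   8]
[283.4 189.8] 124 [273 187  21   7]
[472.4 205.9] 145 [460 200  24  12]
[254.  204.4] 25 [246 204  16   2]
[450.1 245.8] 152 [438 242  24   8]
[480.3 284.1] 146 [471 274  19  21]
```

View pics/t1.png

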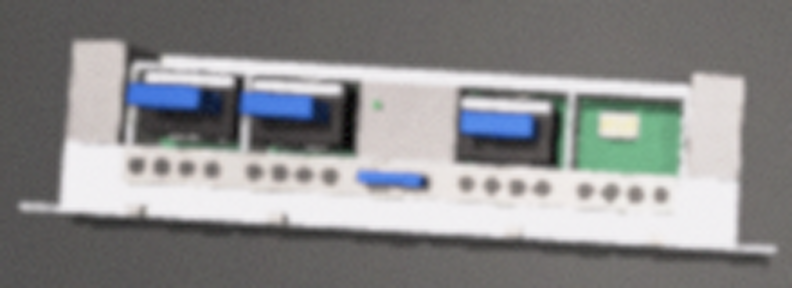

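View pics/t2.png

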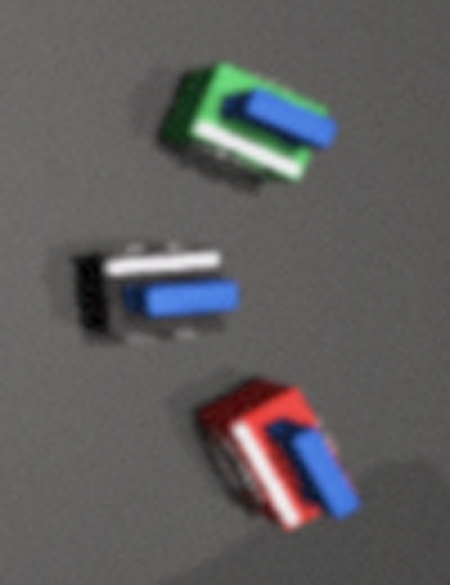

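View pics/s1.png

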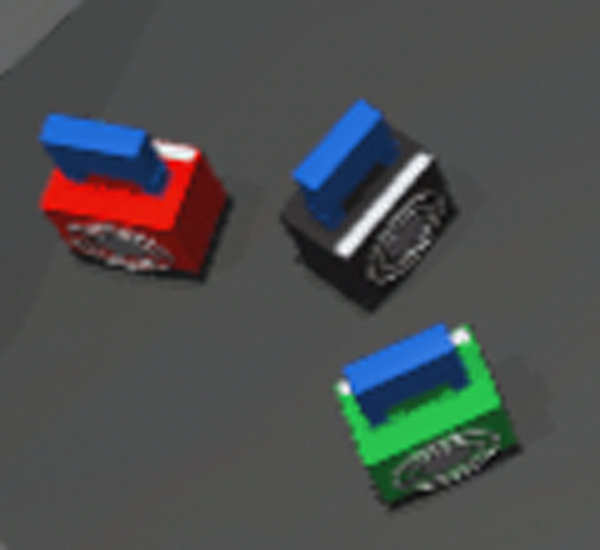

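Run:
```python
from h import *
ct,cs=capture("top"),capture("scene")
hsv=cv2.cvtColor(ct["img"],cv2.COLOR_RGB2HSV)
m=bluemask(ct["img"]); 
print(hsv[240:252,434:466,2][::2,::2]); 
# bright face of each grip
mb=cv2.inRange(hsv,(105,120,170),(125,255,255))
b,l=blobs(mb,20)
for x in b: print(*x)
i=[k for k,x in enumerate(b)]
n,lab,s,ce=cv2.connectedComponentsWithStats(mb)
for k in range(1,n):
    if s[k,4]<20: continue
    ys,xs=np.nonzero(lab==k); P=np.stack([xs,ys],1).astype(np.float32)
    (cx,cy),(w,h),a=cv2.minAreaRect(P)
    bx=cv2.boxPoints(((cx,cy),(w,h),a))
    for zz in (0.106,0.116):
        W=np.array([onz(ct,p,zz)[:2] for p in bx]); 
        e=[W[1]-W[0],W[2]-W[1]]; e=max(e,key=np.linalg.norm)
        print(np.round(ce[k]),zz,np.round(onz(ct,ce[k],zz),4),"dir",np.degrees(np.arctan2(e[1],e[0])).round(1),"len",np.linalg.norm(e).round(3))
# connector
cm=cv2.inRange(ct["img"],(190,185,160),(255,255,255)); 
sub=np.zeros_like(cm); sub[183:198,307:328]=cm[183:198,307:328]
b,_=blobs(sub,5); print(b)
for x in b: print(onz(ct,x[0],0.02))
# ears, in px from zoom (3.6x, +145,+155): front ear tips
for p in [(20,206),(775,249),(62,200),(738,243)]:
    q=(p[0]/3.6+145,p[1]/3.6+155); print(p,onz(ct,q,0.06)[:2],onz(ct,q,0.074)[:2])
```

```text
[[169 202 178 163 151 142 126 120 111  94  93  86  81  98  98  99]
 [ 61  65  66  58  62  75  86  84  89  98 110 129 143 148 129  99]
 [ 55  60  76  60 115 191 209 213 217 220 223 225 224 224 179  99]
 [ 56  58  67  58 133 226 229 229 228 227 226 225 224 223 182  98]
 [ 58  70  64  57 112 218 225 221 217 203 197 190 186 181 145  98]
 [ 60  75  55  51  69 117 116 110  99  87  77  76  77  92  97  98]]
[399.2 187.3] 272 [394 166  11  42]
[190.  181.1] 103 [181 178  19   7]
[220.9 183.6] 103 [212 181  19   6]
[282.6 189. ] 111 [273 186  20   7]
[474.4 205.8] 100 [465 200  19  12]
[253.  204.4] 41 [245 203  17   4]
[452.5 245.9] 115 [443 243  20   7]
[482.1 284.6] 107 [476 276  13  19]
[399. 187.] 0.106 [ 0.6016 -0.2293  0.106 ] dir -175.5 len 0.091
[399. 187.] 0.116 [ 0.6007 -0.2275  0.116 ] dir -175.5 len 0.09
[190. 181.] 0.106 [0.6251 0.2317 0.106 ] dir -95.3 len 0.041
[190. 181.] 0.116 [0.6239 0.2279 0.116 ] dir -95.3 len 0.04
[221. 184.] 0.106 [0.6181 0.1632 0.106 ] dir -91.2 len 0.04
[221. 184.] 0.116 [0.6169 0.1603 0.116 ] dir -91.2 len 0.039
[283. 189.] 0.106 [0.6032 0.0267 0.106 
[... 253 characters left out ...]
 dir -96.4 len 0.036
[253. 204.] 0.116 [0.5702 0.0904 0.116 ] dir -96.4 len 0.035
[453. 246.] 0.106 [ 0.4715 -0.3407  0.106 ] dir -85.9 len 0.042
[453. 246.] 0.116 [ 0.4722 -0.3375  0.116 ] dir -85.9 len 0.041
[482. 285.] 0.106 [ 0.3874 -0.4009  0.106 ] dir -152.3 len 0.041
[482. 285.] 0.116 [ 0.3891 -0.397   0.116 ] dir -152.3 len 0.04
[(array([316.5, 189.4]), np.int32(61), array([312, 186,  10,   7], dtype=int32))]
[ 0.60863846 -0.04483896  0.02      ]
(20, 206) [0.55983227 0.34112766] [0.5592762  0.33443622]
(775, 249) [ 0.5224457  -0.14569159] [ 0.52248787 -0.14459315]
(62, 200) [0.56316026 0.31381893] [0.56255094 0.30756447]
(738, 243) [ 0.52675026 -0.12211535] [ 0.52672356 -0.12139417]
```

```bash
cat >> h.py <<'E'
def go(pos,yaw,obs=None):
    """tool-frame mm and rotvec deg from the measured pose to pos, tool down with tool x at world yaw (deg)"""
    o=obs or get_obs(); R=Rn.from_quat(o["tcp_rot"]).as_matrix()
    d=R.T@(np.asarray(pos)-o["eef_pos"])*1000
    a=np.radians(yaw); x=np.array([np.cos(a),np.sin(a),0]); z=np.array([0,0,-1.]); T=np.stack([x,np.cross(z,x),z],1)
    rv=np.degrees(Rn.from_matrix(R.T@T).as_rotvec())
    print("d",d.round(1),"rv",rv.round(2),"t",o["t"].round(2)); return d,rv
E
python3 -c "
from h import *
go([0.4715,-0.3407,0.16],94)"
```

```text
Traceback (most recent call last):
  File "h.py", line 34, in go
    print("d",d.round(1),"rv",rv.round(2),"t",o["t"].round(2)); return d,rv
                                              ^^^^^^^^^^^^
AttributeError: 'float' object has no attribute 'round'
```

```bash
sed -i 's/o\["t"\].round(2)/round(o["t"],2)/' h.py; python3 -c "
from h import *
go([0.4715,-0.3407,0.16],94)"
```

```text
d [ 300.7 -176.9   71.1] rv [-2.000e-02 -1.000e-02 -7.098e+01] t 0.35
```

>>> jog_arm:
  plan:
    - {"hand": 0, "x": 40, "y": -25, "z": 0, "wx": 0, "wy": 0, "wz": -8}
    - {"hand": 0, "x": 80, "y": -49, "z": 0, "wx": 0, "wy": 0, "wz": -16}
    - {"hand": 0, "x": 120, "y": -72, "z": 0, "wx": 0, "wy": 0, "wz": -24}
    - {"hand": 0, "x": 160, "y": -96, "z": 0, "wx": 0, "wy": 0, "wz": -32}
    - {"hand": 0, "x": 200, "y": -118, "z": 10, "wx": 0, "wy": 0, "wz": -40}

```text
t: 0.85
eef_pos: [0.4035, -0.4334, 0.2228]
tcp_rot: [0.851, 0.525, 0.0, 0.002]
contact_force: [-0.0, 0.2, -0.1]
gripper_width: 1.001
```

```bash
python3 -c "
from h import *
go([0.4715,-0.3407,0.16],94)"
```

```text
d [113.5  19.   62.7] rv [  0.15   0.1  -30.66] t 0.85
```

>>> jog_arm:
  plan:
    - {"hand": 0, "x": 35, "y": 6, "z": 15, "wx": 0, "wy": 0, "wz": -8}
    - {"hand": 0, "x": 70, "y": 12, "z": 30, "wx": 0, "wy": 0, "wz": -16}
    - {"hand": 0, "x": 112, "y": 18, "z": 50, "wx": 0, "wy": 0, "wz": -24}
    - {"hand": 0, "x": 112, "y": 18, "z": 61, "wx": 0, "wy": 0, "wz": -31}
    - {"hand": 0, "x": 112, "y": 18, "z": 61, "wx": 0, "wy": 0, "wz": -31}

```text
t: 1.35
eef_pos: [0.4685, -0.341, 0.1587]
tcp_rot: [0.68, 0.733, -0.0, -0.002]
contact_force: [-0.7, 0.1, 0.4]
gripper_width: 0.998
```

Run:
```python
from h import *
o=get_obs(); c=capture("wrist"); cv2.imwrite("pics/w1.png",c["img"][:,:,::-1])
print(o["t"],o["eef_pos"],o["contact_force"])
hsv=cv2.cvtColor(c["img"],cv2.COLOR_RGB2HSV)
mb=cv2.inRange(hsv,(105,120,150),(125,255,255))
n,lab,s,ce=cv2.connectedComponentsWithStats(mb)
for k in range(1,n):
    if s[k,4]<200: continue
    ys,xs=np.nonzero(lab==k); r=cv2.minAreaRect(np.stack([xs,ys],1).astype(np.float32)); bx=cv2.boxPoints(r)
    W=np.array([wonz(c,o,p,0.106)[:2] for p in bx]); e=[W[1]-W[0],W[2]-W[1]]
    print(s[k],"c",W.mean(0).round(4),bx.round(0).tolist(),[ (np.linalg.norm(v).round(4),np.degrees(np.arctan2(v[1],v[0])).round(1)) for v in e])
```

```text
1.35 [ 0.4685173  -0.34101904  0.1587279 ] [-0.65900912  0.10581039  0.39068242]
[ 423   95   94   30 2090] c [ 0.5651 -0.2497] [[421.0, 118.0], [423.0, 94.0], [517.0, 102.0], [515.0, 126.0]] [(np.float64(0.0159), np.float64(90.9)), (np.float64(0.0744), np.float64(6.3))]
```

View pics/w1.png

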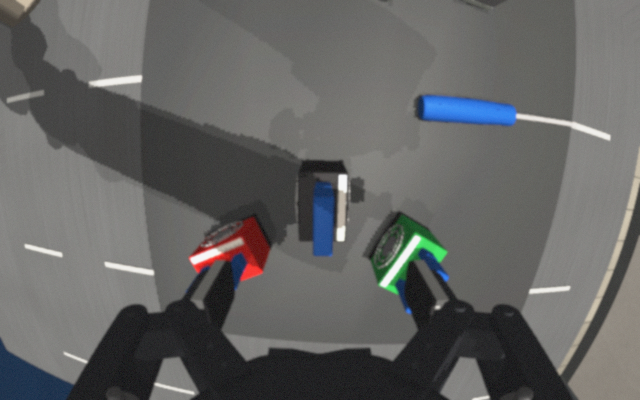

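Run:
```python
from h import *
c=capture("wrist")
i=c["img"][150:270,270:380]; cv2.imwrite("pics/w1z.png",cv2.resize(i,None,fx=5,fy=5,interpolation=cv2.INTER_CUBIC)[:,:,::-1])
hsv=cv2.cvtColor(c["img"],cv2.COLOR_RGB2HSV); print(hsv[170:264:4,323].tolist()); print(hsv[220,306:346:2].tolist())
```

```text
[[23, 16, 64], [0, 14, 90], [113, 32, 72], [109, 181, 100], [109, 168, 94], [108, 187, 86], [108, 183, 106], [108, 187, 120], [108, 188, 118], [109, 179, 124], [109, 180, 140], [108, 183, 145], [109, 177, 144], [108, 185, 142], [109, 182, 139], [109, 179, 145], [108, 187, 143], [108, 184, 141], [108, 180, 143], [109, 177, 144], [109, 179, 140], [107, 18, 101], [20, 8, 102], [60, 5, 103]]
[[30, 10, 50], [50, 30, 51], [50, 15, 50], [114, 67, 61], [110, 163, 116], [109, 177, 141], [108, 181, 144], [109, 177, 141], [108, 182, 144], [108, 182, 143], [108, 178, 145], [108, 180, 143], [109, 181, 141], [109, 181, 121], [111, 121, 74], [10, 24, 65], [17, 28, 147], [20, 29, 185], [16, 29, 191], [17, 31, 171]]
```

View pics/w1z.png

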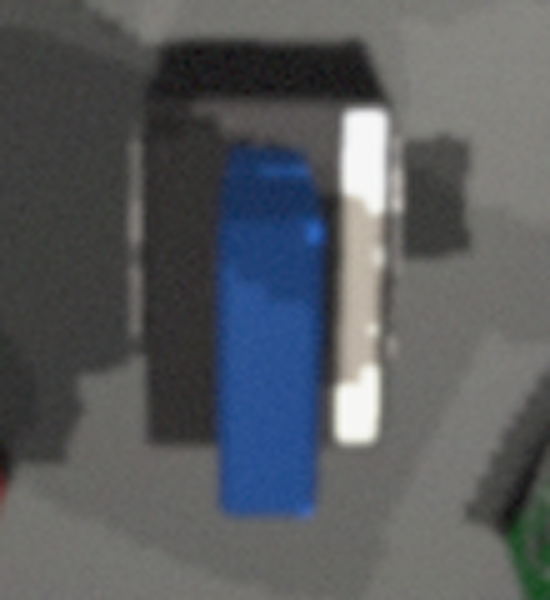

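Run:
```python
from h import *
o=get_obs(); c=capture("wrist")
P=[(313.6,194.4),(334.4,194.4),(333,253.3),(313.8,253.2)]
W=np.array([wonz(c,o,p,0.106)[:2] for p in P]); print(W.round(4),W.mean(0))
for a,b in [(0,1),(1,2),(2,3),(3,0)]: v=W[b]-W[a]; print(np.linalg.norm(v).round(4),np.degrees(np.arctan2(v[1],v[0])).round(1))
# stripe long edge: z 0.062, zoom pts
for p,q in [((343,110),(333,440)),((387,112),(380,440)),((148,100),(148,440))]:
    a=wonz(c,o,(270+p[0]/5,150+p[1]/5),0.062);b=wonz(c,o,(270+q[0]/5,150+q[1]/5),0.062); v=a-b
    print(a.round(4),b.round(4),np.degrees(np.arctan2(v[1],v[0])).round(1),np.linalg.norm(v).round(4))
cx,cy=W.mean(0)
go([cx,cy,0.16],94)
```

```text
[[ 0.4627 -0.3211]
 [ 0.4764 -0.3202]
 [ 0.4789 -0.3633]
 [ 0.4653 -0.3641]] [ 0.47082053 -0.34220715]
0.0137 3.8
0.0432 -86.6
0.0136 -176.7
0.0431 93.6
[ 0.4813 -0.3136  0.062 ] [ 0.4843 -0.3703  0.062 ] 93.1 0.0568
[ 0.4883 -0.3134  0.062 ] [ 0.4923 -0.3698  0.062 ] 94.1 0.0565
[ 0.4503 -0.314   0.062 ] [ 0.453  -0.3723  0.062 ] 92.6 0.0584
d [2.  2.7 0.9] rv [ 0.01  0.06 -0.28] t 1.5
```

>>> jog_arm:
  plan:
    - {"hand": 100, "x": 2, "y": 2.5, "z": 0}
    - {"hand": 100, "x": 2, "y": 2.5, "z": 30}
    - {"hand": 100, "x": 2, "y": 2.5, "z": 60}
    - {"hand": 100, "x": 2, "y": 2.5, "z": 84}
    - {"hand": 100, "x": 2, "y": 2.5, "z": 84}
  newtons: 50

```text
invalid input
```

Run:
```python
from h import *
go([0.4708,-0.3422,0.075],93.6)
c=capture("wrist"); cv2.imwrite("pics/w2.png",c["img"][:,:,::-1])
```

```text
d [ 2.1  2.6 85.9] rv [0.01 0.06 0.12] t 1.5
```

View pics/w2.png

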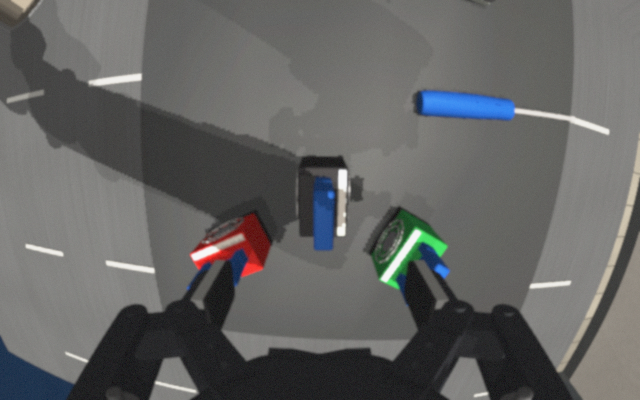

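>>> jog_arm:
  plan:
    - {"hand": 100, "x": 2, "y": 2.5, "z": 0, "wx": 0, "wy": 0, "wz": 0}
    - {"hand": 100, "x": 2, "y": 2.5, "z": 30, "wx": 0, "wy": 0, "wz": 0}
    - {"hand": 100, "x": 2, "y": 2.5, "z": 60, "wx": 0, "wy": 0, "wz": 0}
    - {"hand": 100, "x": 2, "y": 2.5, "z": 85, "wx": 0, "wy": 0, "wz": 0}
    - {"hand": 100, "x": 2, "y": 2.5, "z": 85, "wx": 0, "wy": 0, "wz": 0}
  newtons: 50

```text
t: 2.05
eef_pos: [0.469, -0.3398, 0.0727]
tcp_rot: [0.682, 0.731, -0.001, -0.003]
contact_force: [-0.4, 0.4, 0.7]
gripper_width: 0.61
```

Run:
```python
from h import *
go([0.4708,-0.3422,0.075],93.6)
c=capture("wrist"); cv2.imwrite("pics/w3.png",c["img"][:,:,::-1])
```

```text
d [-2.5  1.6 -2.3] rv [-0.26 -0.17  0.34] t 2.05
```

View pics/w3.png

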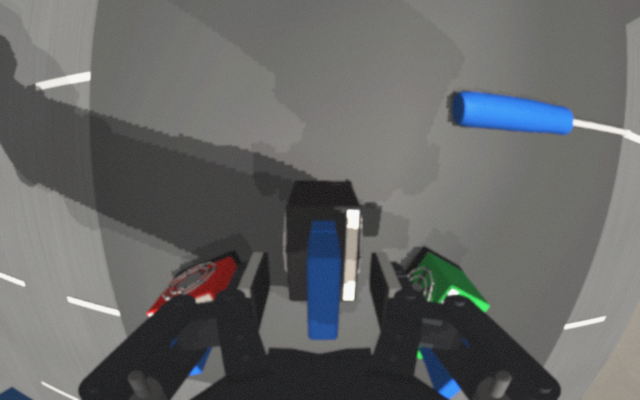

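>>> jog_arm:
  plan:
    - {"hand": 100, "x": -2, "y": 1, "z": -2, "wx": 0, "wy": 0, "wz": 0}
    - {"hand": 255, "x": -2, "y": 1, "z": -2, "wx": 0, "wy": 0, "wz": 0}
    - {"hand": 255, "x": -2, "y": 1, "z": -2, "wx": 0, "wy": 0, "wz": 0}
    - {"hand": 255, "x": -2, "y": 1, "z": -2, "wx": 0, "wy": 0, "wz": 0}
    - {"hand": 255, "x": -2, "y": 1, "z": -2, "wx": 0, "wy": 0, "wz": 0}
  newtons: 50

```text
t: 2.6
eef_pos: [0.4725, -0.343, 0.0784]
tcp_rot: [0.682, 0.731, -0.0, 0.001]
contact_force: [-2.3, 0.4, 5.6]
gripper_width: 0.154
```

Run:
```python
from h import *
o=get_obs();print(o["eef_pos"],o["contact_force"],o["gripper_width"]);go([0.4708,-0.3422,0.075],93.6)
c=capture("wrist"); cv2.imwrite("pics/w4.png",c["img"][:,:,::-1])
```

```text
[ 0.47249837 -0.34304192  0.07840434] [-2.29369281  0.37335759  5.61189772] 0.15431863912343205
d [ 1.  -1.6  3.4] rv [0.04 0.07 0.4 ] t 2.6
```

View pics/w4.png

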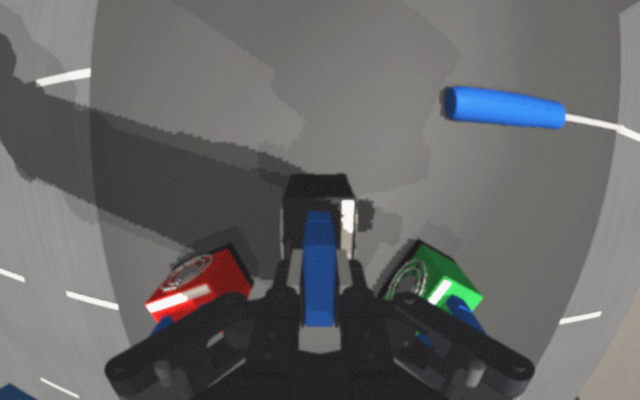

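>>> jog_arm:
  plan:
    - {"hand": 255, "x": 0, "y": 0, "z": -20, "wx": 0, "wy": 0, "wz": 0}
    - {"hand": 255, "x": 0, "y": 0, "z": -50, "wx": 0, "wy": 0, "wz": 0}
    - {"hand": 255, "x": 0, "y": 0, "z": -80, "wx": 0, "wy": 0, "wz": 0}
    - {"hand": 255, "x": 0, "y": 0, "z": -110, "wx": 0, "wy": 0, "wz": 0}
    - {"hand": 255, "x": 0, "y": 0, "z": -110, "wx": 0, "wy": 0, "wz": 0}

```text
t: 3.15
eef_pos: [0.4745, -0.3436, 0.1914]
tcp_rot: [0.682, 0.731, 0.001, 0.004]
contact_force: [0.0, 0.3, -3.0]
gripper_width: 0.156
```

Run:
```python
from h import *
o=get_obs();print(o["eef_pos"],o["contact_force"],o["gripper_width"]);go([0.60,-0.17,0.19],85)
```

```text
[ 0.47445439 -0.34361118  0.19138181] [ 0.03747756  0.30145234 -2.99860504] 0.15583178692936123
d [164.4 137.4   1.5] rv [0.35 0.22 9.02] t 3.15
```

Lifted (weight ≈ 3 N, so about 0.3 kg). Next I go to a viewpoint beside the bay.

>>> jog_arm:
  plan:
    - {"hand": 255, "x": 40, "y": 35, "z": 0, "wx": 0, "wy": 0, "wz": 3}
    - {"hand": 255, "x": 80, "y": 69, "z": 0, "wx": 0, "wy": 0, "wz": 6}
    - {"hand": 255, "x": 120, "y": 103, "z": 0, "wx": 0, "wy": 0, "wz": 9}
    - {"hand": 255, "x": 160, "y": 137, "z": 0, "wx": 0, "wy": 0, "wz": 9}
    - {"hand": 255, "x": 164, "y": 137, "z": 0, "wx": 0, "wy": 0, "wz": 9}

```text
t: 3.65
eef_pos: [0.6001, -0.1614, 0.1861]
tcp_rot: [0.734, 0.679, 0.002, -0.001]
contact_force: [-0.8, 1.5, -3.2]
gripper_width: 0.152
```

>>> jog_arm:
  plan:
    - {"hand": 255, "x": 0, "y": 0, "z": 0, "wx": 0, "wy": 0, "wz": 0}
    - {"hand": 255, "x": 0, "y": 0, "z": 0, "wx": 0, "wy": 0, "wz": 0}

```text
t: 3.85
eef_pos: [0.5962, -0.1699, 0.1859]
tcp_rot: [0.737, 0.676, -0.001, -0.001]
contact_force: [0.2, -0.8, -3.5]
gripper_width: 0.156
```

Run:
```python
from h import *
o=get_obs();c=capture("wrist"); cv2.imwrite("pics/w5.png",c["img"][:,:,::-1]);np.savez("w5.npz",img=c["img"],p=o["eef_pos"],q=o["tcp_rot"])
print(o["eef_pos"],o["joint_velocities"].round(3),o["contact_force"],o["gripper_width"]);go([0.60,-0.17,0.19],85)
```

```text
[ 0.59622081 -0.16993548  0.18587371] [ 0.029 -0.009  0.025 -0.001  0.002  0.003 -0.002] [ 0.17516739 -0.81290202 -3.4937837 ] 0.15628197656464193
d [ 1.4  3.9 -3.9] rv [-0.13  0.06 -0.08] t 3.9
```

View pics/w5.png

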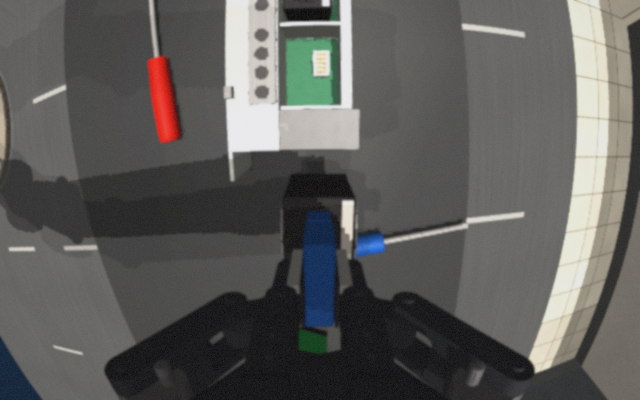

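The held module is straight in the fingers. The tray's low-y end is in view: the bay floor is green at about (313,70) and the connector is at (321,63).

Run:
```python
from h import *
d=np.load("w5.npz"); i=d["img"][0:190,215:370]
cv2.imwrite("pics/w5z.png",cv2.resize(i,None,fx=3.9,fy=3.9*0.8,interpolation=cv2.INTER_CUBIC)[:,:,::-1][:590])
i=d["img"][15:120,270:365]; cv2.imwrite("pics/w5y.png",cv2.resize(i,None,fx=5.5,fy=5.5,interpolation=cv2.INTER_CUBIC)[:,:,::-1])
```

```text
(no output)
```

View pics/w5y.png

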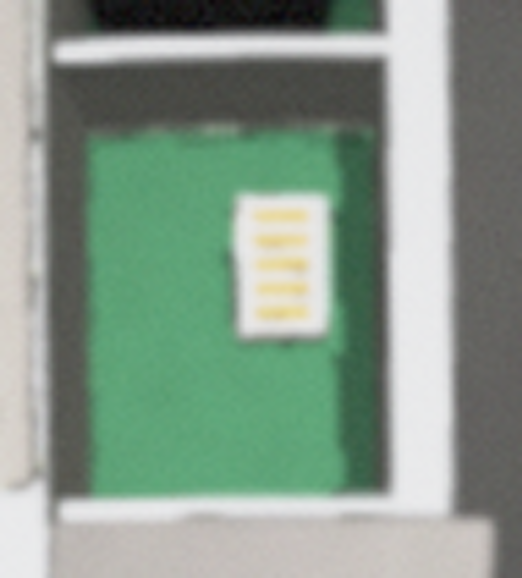

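Run:
```python
from h import *
d=np.load("w5.npz"); c=capture("wrist"); o={"eef_pos":d["p"],"tcp_rot":d["q"]}
def W(x,y,z): return wonz(c,o,(270+x/5.5,15+y/5.5),z)[:2]
def show(n,pts,z):
    w=np.array([W(*p,z) for p in pts]); print(n,w.round(4).tolist())
    for k in range(len(w)-1):
        v=w[k+1]-w[k]; print("   ",np.linalg.norm(v).round(4),np.degrees(np.arctan2(v[1],v[0])).round(2))
    return w
w=show("conn",[(237,192),(329,192),(329,337),(238,337),(237,192)],0.02); print("centre",w[:4].mean(0))
show("rear wall in/out at z.06",[(388,500),(386,60)],0.06)
show("rear outer",[(449,510),(453,5)],0.06)
show("floor left edge",[(91,493),(88,132)],0.01)
show("floor far edge",[(88,132),(375,130)],0.01)
show("near part",[(60,497),(385,495)],0.06)
show("far part top",[(55,62),(385,60)],0.06)
```

```text
conn [[0.6016, -0.0308], [0.6179, -0.0322], [0.6155, -0.059], [0.5995, -0.0577], [0.6016, -0.0308]]
    0.0163 -4.88
    0.0269 -95.0
    0.0161 175.11
    0.0269 85.38
centre [ 0.60861117 -0.04493143]
rear wall in/out at z.06 [[0.6208, -0.0898], [0.6267, -0.0187]]
    0.0714 85.27
rear outer [[0.6302, -0.0921], [0.638, -0.0098]]
    0.0826 84.55
floor left edge [[0.5698, -0.083], [0.5754, -0.0141]]
    0.0692 85.35
floor far edge [[0.5754, -0.0141], [0.6278, -0.0187]]
    0.0527 -5.09
near part [[0.5701, -0.0846], [0.6204, -0.089]]
    0.0505 -4.99
far part top [[0.5755, -0.0139], [0.6265, -0.0187]]
    0.0512 -5.34
```

Run:
```python
from h import *
d=np.load("w5.npz"); i=d["img"][165:335,270:370]
cv2.imwrite("pics/w5g.png",cv2.resize(i,None,fx=5,fy=3.5,interpolation=cv2.INTER_CUBIC)[:,:,::-1])
```

```text
(no output)
```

View pics/w5g.png

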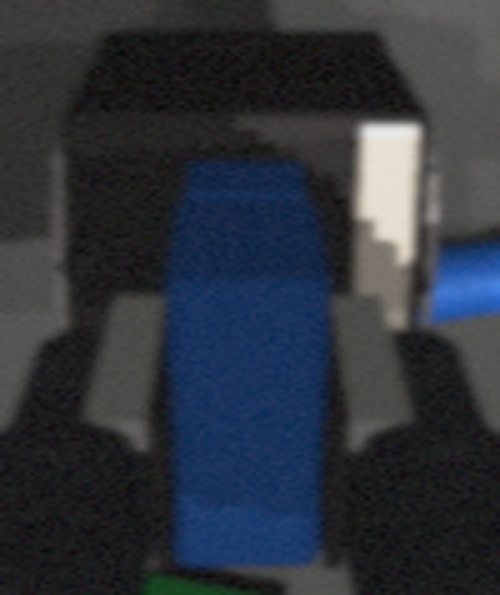

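Run:
```python
from h import *
c=capture("wrist"); o={"eef_pos":np.zeros(3),"tcp_rot":[0,0,0,1]}
for h in (12,14,16,18):
    h/=1000
    T=lambda x,y,z: (wonz(c,o,(270+x/5,165+y/3.5),z)*1000).round(1)
    print(h,"body near L/R",T(68,113,h),T(423,113,h),"bottom",T(108,33,h+.062),T(380,33,h+.062),"\n bar near",T(165,272,h-.044),T(330,272,h-.044),"far",T(175,565,h-.044),T(320,565,h-.044))
```

```text
0.012 body near L/R [ 33.2 -18.9  12. ] [33.2 18.1 12. ] bottom [ 32.5 -20.1  74. ] [32.5 18.8 74. ] 
 bar near [ 27.3  -6.7 -32. ] [ 27.3   6.2 -32. ] far [-15.   -6.8 -32. ] [-15.    6.4 -32. ]
0.014 body near L/R [ 32.6 -19.1  14. ] [32.6 18.4 14. ] bottom [ 32.1 -20.2  76. ] [32.1 19.  76. ] 
 bar near [ 26.4  -6.8 -30. ] [ 26.4   6.4 -30. ] far [-16.7  -6.9 -30. ] [-16.7   6.5 -30. ]
0.016 body near L/R [ 32.1 -19.4  16. ] [32.  18.6 16. ] bottom [ 31.7 -20.4  78. ] [31.7 19.2 78. ] 
 bar near [ 25.5  -6.9 -28. ] [ 25.4   6.5 -28. ] far [-18.3  -7.  -28. ] [-18.3   6.6 -28. ]
0.018 body near L/R [ 31.5 -19.6  18. ] [31.5 18.8 18. ] bottom [ 31.3 -20.6  80. ] [31.2 19.4 80. ] 
 bar near [ 24.6  -7.  -26. ] [ 24.5   6.6 -26. ] far [-20.   -7.2 -26. ] [-20.    6.7 -26. ]
```

Run:
```python
from h import *
go([0.6021,-0.0547,0.19],85.05); o=get_obs(); print(o["joint_velocities"].round(3))
```

```text
d [116.9  -4.6  -3.4] rv [-0.07  0.05 -0.2 ] t 4.0
[ 0.004 -0.005 -0.005 -0.004 -0.002 -0.001 -0.002]
```

>>> jog_arm:
  plan:
    - {"hand": 255, "x": 40, "y": -2, "z": -3, "wx": 0, "wy": 0, "wz": 0}
    - {"hand": 255, "x": 80, "y": -3, "z": -3, "wx": 0, "wy": 0, "wz": 0}
    - {"hand": 255, "x": 108, "y": -4, "z": -3, "wx": 0, "wy": 0, "wz": 0}
    - {"hand": 255, "x": 117, "y": -4.6, "z": -3, "wx": 0, "wy": 0, "wz": -0.2}
    - {"hand": 255, "x": 117, "y": -4.6, "z": -3, "wx": 0, "wy": 0, "wz": -0.2}

```text
t: 4.5
eef_pos: [0.6028, -0.0518, 0.1904]
tcp_rot: [0.735, 0.678, 0.0, -0.0]
contact_force: [1.6, -0.1, -2.5]
gripper_width: 0.154
```

>>> jog_arm:
  plan:
    - {"hand": 255, "x": 0, "y": 0, "z": 0, "wx": 0, "wy": 0, "wz": 0}
    - {"hand": 255, "x": 0, "y": 0, "z": 0, "wx": 0, "wy": 0, "wz": 0}
    - {"hand": 255, "x": 0, "y": 0, "z": 0, "wx": 0, "wy": 0, "wz": 0}

```text
t: 4.8
eef_pos: [0.6029, -0.0544, 0.1902]
tcp_rot: [0.737, 0.676, -0.0, 0.0]
contact_force: [-0.3, 0.0, -2.6]
gripper_width: 0.154
```

Run:
```python
from h import *
o=get_obs();c=capture("wrist"); cv2.imwrite("pics/w6.png",c["img"][:,:,::-1])
go([0.6021,-0.0547,0.19],85.05,o); print(o["contact_force"])
```

```text
d [-0.4 -0.8  0.2] rv [-0.01  0.04  0.01] t 4.8
[-0.32220334  0.03283512 -2.58437467]
```

View pics/w6.png

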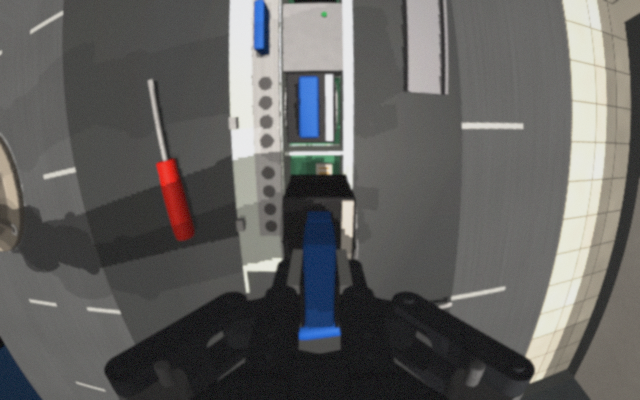

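>>> jog_arm:
  plan:
    - {"hand": 255, "x": -0.4, "y": -0.8, "z": 18, "wx": 0, "wy": 0, "wz": 0}
    - {"hand": 255, "x": -0.4, "y": -0.8, "z": 38, "wx": 0, "wy": 0, "wz": 0}
    - {"hand": 255, "x": -0.4, "y": -0.8, "z": 58, "wx": 0, "wy": 0, "wz": 0}
    - {"hand": 255, "x": -0.4, "y": -0.8, "z": 75, "wx": 0, "wy": 0, "wz": 0}
    - {"hand": 255, "x": -0.4, "y": -0.8, "z": 83, "wx": 0, "wy": 0, "wz": 0}

```text
t: 5.35
eef_pos: [0.6012, -0.0534, 0.1056]
tcp_rot: [0.736, 0.677, -0.001, -0.001]
contact_force: [0.5, -0.3, -2.4]
gripper_width: 0.157
```

>>> jog_arm:
  plan:
    - {"hand": 255, "x": 0, "y": 0, "z": 0, "wx": 0, "wy": 0, "wz": 0}
    - {"hand": 255, "x": 0, "y": 0, "z": 0, "wx": 0, "wy": 0, "wz": 0}
    - {"hand": 255, "x": 0, "y": 0, "z": 0, "wx": 0, "wy": 0, "wz": 0}

```text
t: 5.65
eef_pos: [0.603, -0.0528, 0.1084]
tcp_rot: [0.736, 0.677, 0.001, 0.001]
contact_force: [0.3, 0.0, -3.4]
gripper_width: 0.155
```

Run:
```python
from h import *
o=get_obs();c=capture("wrist"); cv2.imwrite("pics/w7.png",c["img"][:,:,::-1])
go([0.6021,-0.0547,0.10],85.05,o); print(o["contact_force"],o["eef_pos"])
```

```text
d [-2.  -0.8  8.4] rv [ 0.11 -0.    0.16] t 5.65
[ 0.25689699  0.02391868 -3.41931603] [ 0.60301237 -0.05276582  0.10840013]
```

View pics/w7.png

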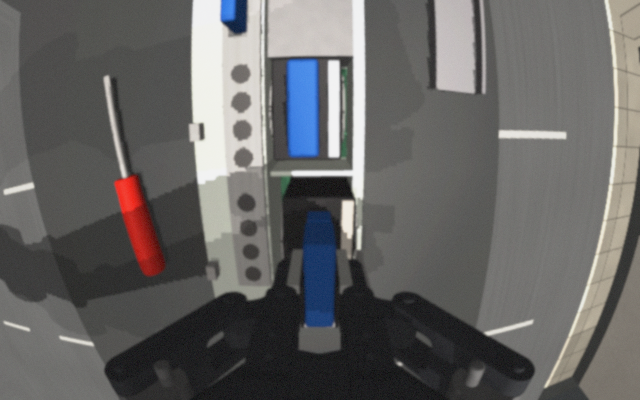

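>>> jog_arm:
  plan:
    - {"hand": 255, "x": -1.2, "y": -0.6, "z": 4, "wx": 0, "wy": 0, "wz": 0}
    - {"hand": 255, "x": -1.2, "y": -0.6, "z": 7, "wx": 0, "wy": 0, "wz": 0}
    - {"hand": 255, "x": -1.2, "y": -0.6, "z": 9, "wx": 0, "wy": 0, "wz": 0}
    - {"hand": 255, "x": -1.2, "y": -0.6, "z": 10, "wx": 0, "wy": 0, "wz": 0}
    - {"hand": 255, "x": -1.2, "y": -0.6, "z": 10, "wx": 0, "wy": 0, "wz": 0}

```text
t: 6.2
eef_pos: [0.6014, -0.0538, 0.0971]
tcp_rot: [0.736, 0.677, -0.0, -0.0]
contact_force: [-0.2, -0.1, -3.5]
gripper_width: 0.155
```

>>> jog_arm:
  plan:
    - {"hand": 255, "x": 0, "y": 0, "z": 1, "wx": 0, "wy": 0, "wz": 0}
    - {"hand": 255, "x": 0, "y": 0, "z": 2, "wx": 0, "wy": 0, "wz": 0}
    - {"hand": 255, "x": 0, "y": 0, "z": 2, "wx": 0, "wy": 0, "wz": 0}

```text
t: 6.5
eef_pos: [0.6014, -0.0538, 0.0952]
tcp_rot: [0.736, 0.677, -0.0, -0.0]
contact_force: [-0.5, 0.2, -2.5]
gripper_width: 0.155
```

>>> jog_arm:
  plan:
    - {"hand": 255, "x": 0, "y": 0, "z": 1, "wx": 0, "wy": 0, "wz": 0}
    - {"hand": 255, "x": 0, "y": 0, "z": 2, "wx": 0, "wy": 0, "wz": 0}
    - {"hand": 255, "x": 0, "y": 0, "z": 2, "wx": 0, "wy": 0, "wz": 0}

```text
t: 6.8
eef_pos: [0.6013, -0.0539, 0.0931]
tcp_rot: [0.736, 0.677, -0.0, -0.0]
contact_force: [-0.0, 0.1, -3.1]
gripper_width: 0.154
```

Run:
```python
from h import *
o=get_obs();c=capture("wrist"); cv2.imwrite("pics/w8.png",c["img"][:,:,::-1])
go([0.6021,-0.0547,0.088],85.05,o); print(o["contact_force"],o["eef_pos"])
```

```text
d [-0.8  0.8  5.1] rv [-0.02  0.    0.17] t 6.8
[-0.00664857  0.14911138 -3.08021902] [ 0.60133729 -0.05385936  0.09312113]
```

View pics/w8.png

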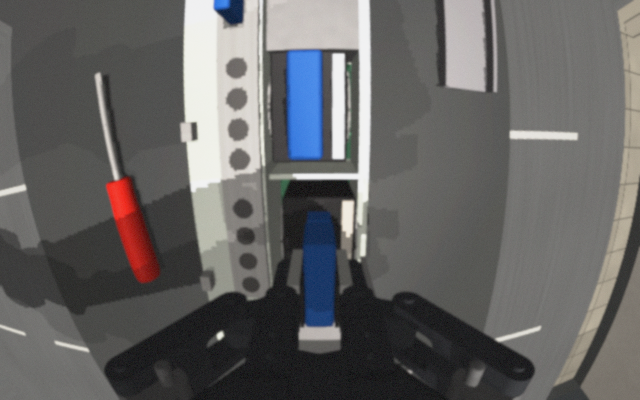

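>>> jog_arm:
  plan:
    - {"hand": 255, "x": 0, "y": 0, "z": 1, "wx": 0, "wy": 0, "wz": 0}
    - {"hand": 255, "x": 0, "y": 0, "z": 2, "wx": 0, "wy": 0, "wz": 0}
    - {"hand": 255, "x": 0, "y": 0, "z": 2, "wx": 0, "wy": 0, "wz": 0}

```text
t: 7.15
eef_pos: [0.6014, -0.0539, 0.0911]
tcp_rot: [0.736, 0.677, -0.0, -0.0]
contact_force: [-0.2, -0.1, -1.8]
gripper_width: 0.152
```

>>> jog_arm:
  plan:
    - {"hand": 255, "x": 0, "y": 0, "z": 1, "wx": 0, "wy": 0, "wz": 0}
    - {"hand": 255, "x": 0, "y": 0, "z": 1, "wx": 0, "wy": 0, "wz": 0}

```text
t: 7.35
eef_pos: [0.6014, -0.0539, 0.0901]
tcp_rot: [0.736, 0.677, -0.0, -0.0]
contact_force: [0.5, -0.1, -3.3]
gripper_width: 0.153
```

>>> jog_arm:
  plan:
    - {"hand": 255, "x": 0, "y": 0, "z": 1, "wx": 0, "wy": 0, "wz": 0}
    - {"hand": 255, "x": 0, "y": 0, "z": 1, "wx": 0, "wy": 0, "wz": 0}

```text
t: 7.55
eef_pos: [0.6014, -0.0539, 0.0892]
tcp_rot: [0.736, 0.677, -0.0, -0.0]
contact_force: [-0.3, 0.2, -3.0]
gripper_width: 0.156
```

>>> jog_arm:
  plan:
    - {"hand": 255, "x": 0, "y": 0, "z": 0.5, "wx": 0, "wy": 0, "wz": 0}
    - {"hand": 255, "x": 0, "y": 0, "z": 1, "wx": 0, "wy": 0, "wz": 0}

```text
t: 7.75
eef_pos: [0.6016, -0.054, 0.0885]
tcp_rot: [0.736, 0.677, 0.0, 0.0]
contact_force: [-2.5, 0.6, 2.9]
gripper_width: 0.153
```

>>> jog_arm:
  plan:
    - {"hand": 255, "x": 0, "y": 0, "z": -0.5, "wx": 0, "wy": 0, "wz": 0}
    - {"hand": 120, "x": 0, "y": 0, "z": -0.5, "wx": 0, "wy": 0, "wz": 0}
    - {"hand": 120, "x": 0, "y": 0, "z": -0.5, "wx": 0, "wy": 0, "wz": 0}
    - {"hand": 120, "x": 0, "y": 0, "z": -0.5, "wx": 0, "wy": 0, "wz": 0}
    - {"hand": 120, "x": 0, "y": 0, "z": -0.5, "wx": 0, "wy": 0, "wz": 0}

```text
t: 8.25
eef_pos: [0.6017, -0.0539, 0.089]
tcp_rot: [0.736, 0.677, 0.0, 0.0]
contact_force: [-0.4, -0.3, -0.5]
gripper_width: 0.53
```

>>> jog_arm:
  plan:
    - {"hand": 120, "x": 0, "y": 0, "z": -20, "wx": 0, "wy": 0, "wz": 0}
    - {"hand": 120, "x": 0, "y": 0, "z": -45, "wx": 0, "wy": 0, "wz": 0}
    - {"hand": 120, "x": 0, "y": 0, "z": -80, "wx": 0, "wy": 0, "wz": 0}
    - {"hand": 120, "x": -40, "y": 0, "z": -120, "wx": 0, "wy": 0, "wz": 0}
    - {"hand": 120, "x": -80, "y": 0, "z": -130, "wx": 0, "wy": 0, "wz": 0}

```text
t: 8.75
eef_pos: [0.5971, -0.1315, 0.223]
tcp_rot: [0.734, 0.679, 0.002, 0.002]
contact_force: [0.7, -1.0, 0.3]
gripper_width: 0.528
```

Run:
```python
from h import *
o=get_obs();c=capture("wrist"); cv2.imwrite("pics/w9.png",c["img"][:,:,::-1]); print(o["eef_pos"],o["t"])
ct,cs=capture("top"),capture("scene")
cv2.imwrite("pics/t3.png",cv2.resize(ct["img"][155:235,145:365],None,fx=3.6,fy=3.6,interpolation=cv2.INTER_CUBIC)[:,:,::-1])
cv2.imwrite("pics/s3.png",cv2.resize(cs["img"][95:255,265:445],None,fx=3.6,fy=3.6,interpolation=cv2.INTER_CUBIC)[:,:,::-1])
```

```text
[ 0.59709447 -0.13145196  0.22300723] 8.75
```

View pics/w9.png

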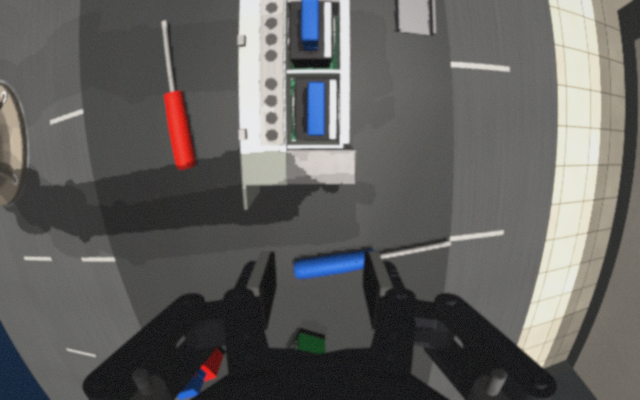

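View pics/s3.png

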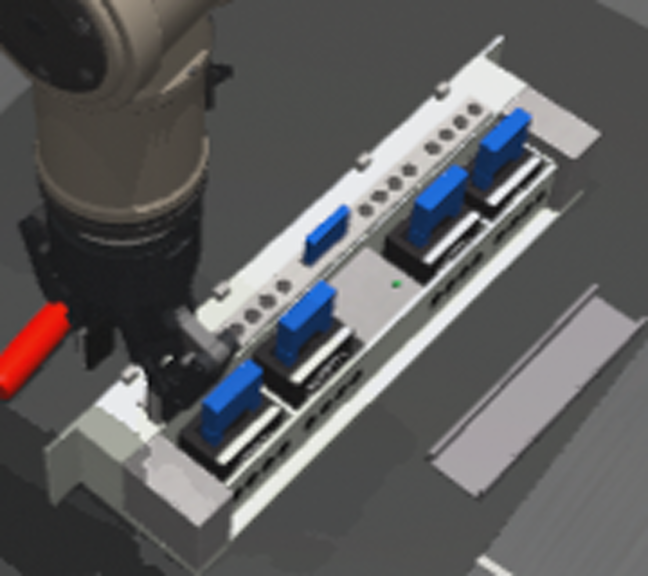

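View pics/t3.png

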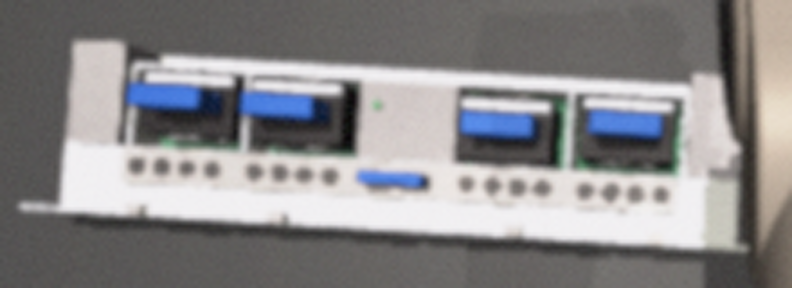

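Run:
```python
from h import *
ct,cs=capture("top"),capture("scene")
def top(c,lo,amin):
    hsv=cv2.cvtColor(c["img"],cv2.COLOR_RGB2HSV); n,l,s,ce=cv2.connectedComponentsWithStats(cv2.inRange(hsv,(100,120,lo),(125,255,255)))
    return [(ce[k].round(1),s[k].tolist()) for k in range(1,n) if s[k,4]>=amin]
for lo in (170,): print([x for x in top(ct,lo,60) if x[0][0]<360])
for lo in (200,215): print(lo,[x for x in top(cs,lo,15) if 300<x[0][0]<420])
i=cs["img"][150:240,300:390]; cv2.imwrite("pics/s4.png",cv2.resize(i,None,fx=6.5,fy=6.5,interpolation=cv2.INTER_CUBIC)[:,:,::-1])
```

```text
[(array([190. , 181.1]), [181, 178, 19, 7, 102]), (array([220.8, 183.6]), [212, 181, 19, 6, 104]), (array([281.9, 188.8]), [273, 186, 20, 7, 102]), (array([317.8, 188.7]), [309, 186, 19, 6, 100])]
200 [(array([405.3, 130.3]), [399, 125, 14, 12, 59]), (array([387. , 146.6]), [381, 141, 13, 12, 59]), (array([355.6, 156.7]), [351, 152, 11, 10, 28]), (array([350.3, 178.9]), [344, 173, 14, 13, 63]), (array([328.9, 201.6]), [322, 196, 15, 13, 67])]
215 [(array([405.4, 130.3]), [400, 126, 13, 10, 48]), (array([387. , 146.6]), [381, 142, 13, 11, 54]), (array([355.2, 156.9]), [351, 152, 10, 10, 25]), (array([354.2, 175.3]), [352, 173, 6, 5, 18])]
```

View pics/s4.png

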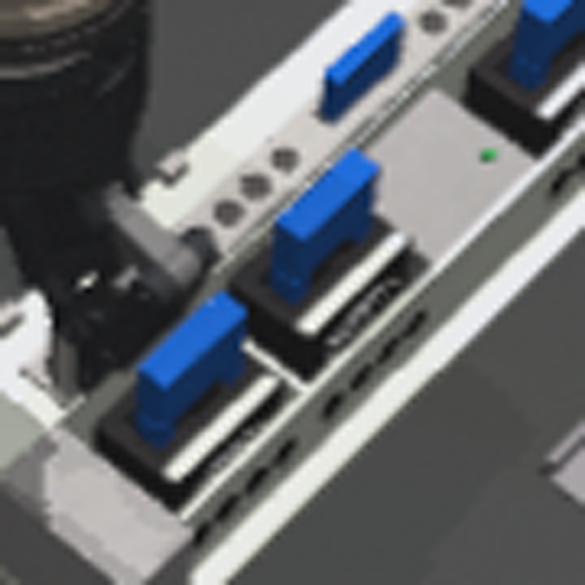

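Run:
```python
from h import *
ct,cs=capture("top"),capture("scene")
for n,a,b in [("d",(190,181.1),(405.3,130.3)),("c",(220.8,183.6),(387,146.6)),("bay1",(281.9,188.8),(350.3,178.9)),("spare",(317.8,188.7),(328.9,201.6))]:
    X,e=tri(ct,a,cs,b); print(n,X.round(4),"gap",e.round(4))
# tray frame from bay centre (0.5988,-0.0509) yaw -4.95
y=np.radians(-4.95); R=np.array([[np.cos(y),-np.sin(y)],[np.sin(y),np.cos(y)]]); O=np.array([.5988,-.0509])-R@np.array([0,-.1425])
print("tray",O,"tab",O+R@np.array([-.039,0]),"spare xy tray",R.T@(onz(ct,(317.8,188.7),.116)[:2]-O))
# tab top by top view ray at z=.1065
print("tab(top px 254,204.4)",onz(ct,(253.3,204.2),.1065), tri(ct,(253.3,204.2),cs,(355.4,156.8)))
```

```text
d [0.6244 0.2288 0.1151] gap 0.001
c [0.6169 0.1609 0.1129] gap 0.0012
bay1 [0.6029 0.0272 0.1153] gap 0.0001
spare [ 0.6011 -0.0514  0.1137] gap 0.0013
tray [0.61109581 0.09106853] tab [0.57224126 0.0944337 ] spare xy tray [ 0.00254264 -0.14245201]
tab(top px 254,204.4) [0.5710292  0.09167188 0.1065    ] (array([0.57134509, 0.09204064, 0.10614834]), np.float64(0.0008257415816653669))
```

Run:
```python
from h import *
go([0.5718,0.093,0.16],85.05)
```

```text
d [222.3 -40.9  58.4] rv [-0.07 -0.05  0.29] t 9.1
```

>>> jog_arm:
  plan:
    - {"hand": 150, "x": 45, "y": -8, "z": 0, "wx": 0, "wy": 0, "wz": 0.3}
    - {"hand": 150, "x": 93, "y": -17, "z": 0, "wx": 0, "wy": 0, "wz": 0.3}
    - {"hand": 150, "x": 141, "y": -26, "z": 10, "wx": 0, "wy": 0, "wz": 0.3}
    - {"hand": 150, "x": 188, "y": -35, "z": 30, "wx": 0, "wy": 0, "wz": 0.3}
    - {"hand": 150, "x": 222, "y": -41, "z": 50, "wx": 0, "wy": 0, "wz": 0.3}

```text
t: 9.6
eef_pos: [0.5714, 0.0961, 0.1685]
tcp_rot: [0.736, 0.677, 0.001, -0.0]
contact_force: [0.3, 0.2, 0.4]
gripper_width: 0.41
```

>>> jog_arm:
  plan:
    - {"hand": 150, "x": 0, "y": 0, "z": 8, "wx": 0, "wy": 0, "wz": 0}
    - {"hand": 150, "x": 0, "y": 0, "z": 8, "wx": 0, "wy": 0, "wz": 0}
    - {"hand": 150, "x": 0, "y": 0, "z": 8, "wx": 0, "wy": 0, "wz": 0}
    - {"hand": 150, "x": 0, "y": 0, "z": 8, "wx": 0, "wy": 0, "wz": 0}

```text
t: 10.0
eef_pos: [0.5732, 0.0898, 0.1614]
tcp_rot: [0.738, 0.674, 0.0, 0.001]
contact_force: [0.5, -0.4, 0.2]
gripper_width: 0.413
```

Run:
```python
from h import *
o=get_obs();c=capture("wrist"); cv2.imwrite("pics/w10.png",c["img"][:,:,::-1]);np.savez("w10.npz",img=c["img"],p=o["eef_pos"],q=o["tcp_rot"])
cv2.imwrite("pics/w10z.png",cv2.resize(c["img"][150:270,260:380],None,fx=5,fy=5,interpolation=cv2.INTER_CUBIC)[:,:,::-1])
print(o["eef_pos"],o["gripper_width"]); go([0.5718,0.093,0.16],85.05,o)
```

```text
[0.57315306 0.0897623  0.16137973] 0.4131782366767005
d [ 3.1 -1.6  1.4] rv [ 0.06  0.02 -0.25] t 10.0
```

View pics/w10.png

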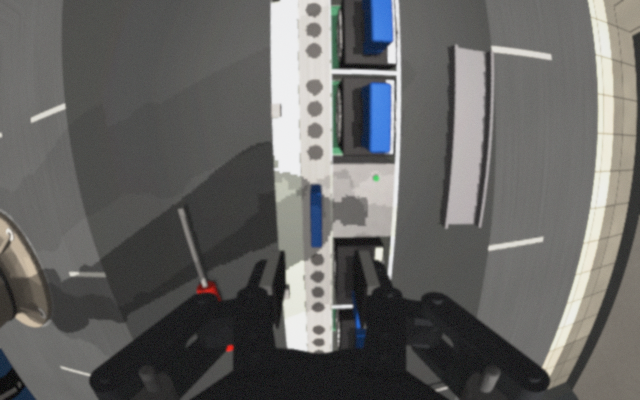

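View pics/w10z.png

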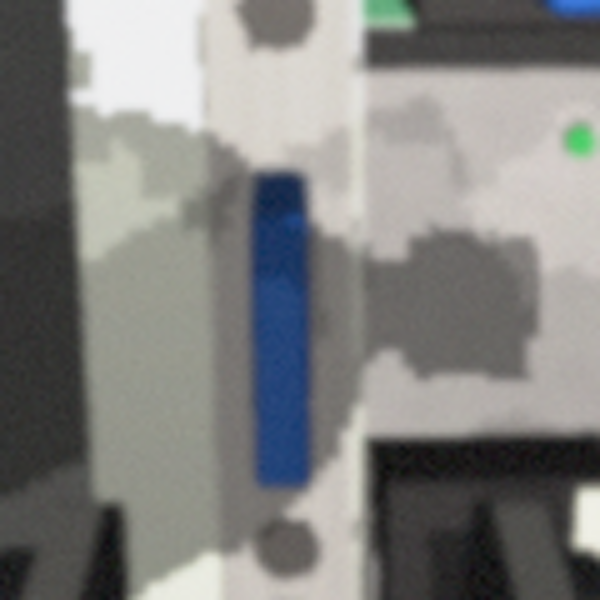

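Run:
```python
from h import *
d=np.load("w10.npz"); c=capture("wrist"); o={"eef_pos":d["p"],"tcp_rot":d["q"],"t":0.}
for p in [(255,212),(307,212),(309,486),(256,486)]: print(wonz(c,o,(260+p[0]/5,150+p[1]/5),.1065).round(4))
X=wonz(c,o,(316.3,219.8),.1065); print(X); go([X[0],X[1],0.084],85.05)
```

```text
[0.5697 0.1145 0.1065]
[0.5765 0.1138 0.1065]
[0.5733 0.0742 0.1065]
[0.5659 0.0748 0.1065]
[0.57136621 0.0949687  0.1065    ]
d [ 4.9 -2.3 77.5] rv [ 0.07  0.   -0.25] t 10.1
```

>>> jog_arm:
  plan:
    - {"hand": 150, "x": 4.5, "y": -2, "z": 20, "wx": 0, "wy": 0, "wz": 0}
    - {"hand": 150, "x": 4.5, "y": -2, "z": 45, "wx": 0, "wy": 0, "wz": 0}
    - {"hand": 150, "x": 4.5, "y": -2, "z": 65, "wx": 0, "wy": 0, "wz": 0}
    - {"hand": 150, "x": 4.5, "y": -2, "z": 75, "wx": 0, "wy": 0, "wz": 0}
    - {"hand": 150, "x": 4.5, "y": -2, "z": 75, "wx": 0, "wy": 0, "wz": 0}
  newtons: 20

```text
t: 10.6
eef_pos: [0.5703, 0.095, 0.0849]
tcp_rot: [0.738, 0.675, -0.001, -0.0]
contact_force: [-0.4, 0.4, -0.0]
gripper_width: 0.411
```

Run:
```python
from h import *
o=get_obs();c=capture("wrist"); cv2.imwrite("pics/w11.png",c["img"][:,:,::-1])
print(o["eef_pos"],o["contact_force"]); go([0.5713,0.0946,0.085],85.05,o)
```

```text
[0.57025769 0.09497509 0.08491189] [-0.43140616  0.44411688 -0.03907157]
d [-0.3  1.1 -0.1] rv [-0.11  0.04 -0.18] t 10.6
```

View pics/w11.png

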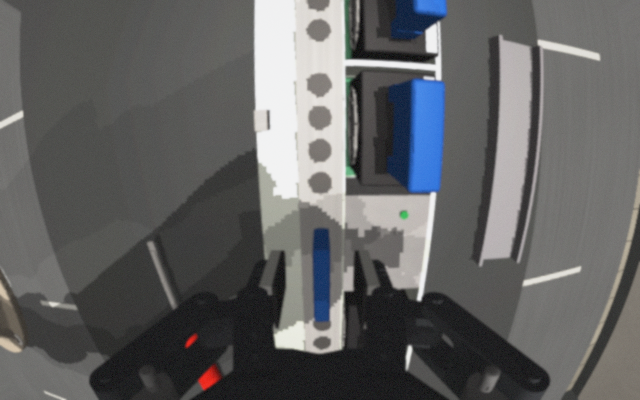

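>>> jog_arm:
  plan:
    - {"hand": 255, "x": 0, "y": 0.5, "z": -2, "wx": 0, "wy": 0, "wz": 0}
    - {"hand": 255, "x": 0, "y": 0.5, "z": -2, "wx": 0, "wy": 0, "wz": 0}
    - {"hand": 255, "x": 0, "y": 0.5, "z": -2, "wx": 0, "wy": 0, "wz": 0}
    - {"hand": 255, "x": 0, "y": 0.5, "z": -2, "wx": 0, "wy": 0, "wz": 0}
    - {"hand": 255, "x": 0, "y": 0.5, "z": -2, "wx": 0, "wy": 0, "wz": 0}
  newtons: 20

```text
t: 11.15
eef_pos: [0.5724, 0.0959, 0.0894]
tcp_rot: [0.738, 0.675, 0.001, 0.001]
contact_force: [-1.2, 0.2, 6.9]
gripper_width: 0.087
```

>>> jog_arm:
  plan:
    - {"hand": 255, "x": 0, "y": 2, "z": 0, "wx": 0, "wy": 0, "wz": 0}
    - {"hand": 255, "x": 0, "y": 5, "z": 0, "wx": 0, "wy": 0, "wz": 0}
    - {"hand": 255, "x": 0, "y": 8, "z": 0, "wx": 0, "wy": 0, "wz": 0}
    - {"hand": 255, "x": 0, "y": 11, "z": 0, "wx": 0, "wy": 0, "wz": 0}
    - {"hand": 255, "x": 0, "y": 13, "z": 0, "wx": 0, "wy": 0, "wz": 0}

```text
t: 11.65
eef_pos: [0.5849, 0.0949, 0.0893]
tcp_rot: [0.738, 0.675, 0.001, 0.0]
contact_force: [-2.7, -0.5, 8.3]
gripper_width: 0.086
```

Moved 12.5 mm with normal sliding friction. Next are small steps to the end stop.

>>> jog_arm:
  plan:
    - {"hand": 255, "x": 0, "y": 1, "z": 0, "wx": 0, "wy": 0, "wz": 0}
    - {"hand": 255, "x": 0, "y": 2, "z": 0, "wx": 0, "wy": 0, "wz": 0}
    - {"hand": 255, "x": 0, "y": 2.5, "z": 0, "wx": 0, "wy": 0, "wz": 0}
    - {"hand": 255, "x": 0, "y": 2.5, "z": 0, "wx": 0, "wy": 0, "wz": 0}

```text
t: 12.05
eef_pos: [0.5859, 0.0948, 0.0893]
tcp_rot: [0.737, 0.675, -0.001, -0.0]
contact_force: [-6.7, -0.7, 12.7]
gripper_width: 0.088
```

>>> jog_arm:
  plan:
    - {"hand": 255, "x": 0, "y": 0.5, "z": 0, "wx": 0, "wy": 0, "wz": 0}
    - {"hand": 255, "x": 0, "y": 1, "z": 0, "wx": 0, "wy": 0, "wz": 0}
    - {"hand": 255, "x": 0, "y": 1, "z": 0, "wx": 0, "wy": 0, "wz": 0}

```text
t: 12.35
eef_pos: [0.5859, 0.0948, 0.0893]
tcp_rot: [0.737, 0.676, -0.001, -0.001]
contact_force: [-9.7, -0.5, 15.1]
gripper_width: 0.084
```

>>> jog_arm:
  plan:
    - {"hand": 255, "x": 0, "y": 1, "z": 0, "wx": 0, "wy": 0, "wz": 0}
    - {"hand": 255, "x": 0, "y": 2, "z": 0, "wx": 0, "wy": 0, "wz": 0}
    - {"hand": 255, "x": 0, "y": 2, "z": 0, "wx": 0, "wy": 0, "wz": 0}

```text
t: 12.65
eef_pos: [0.586, 0.0948, 0.0892]
tcp_rot: [0.737, 0.676, -0.003, -0.002]
contact_force: [-16.7, -0.9, 21.8]
gripper_width: 0.087
```

Run:
```python
from h import *
o=get_obs();c=capture("scene"); print(o["eef_pos"],o["contact_force"],o["gripper_width"])
cv2.imwrite("pics/s5.png",cv2.resize(c["img"][95:255,265:445],None,fx=3.6,fy=3.6,interpolation=cv2.INTER_CUBIC)[:,:,::-1])
```

```text
[0.58597306 0.09476378 0.08922851] [-16.65564772  -0.86051822  21.75603142] 0.08657233392850992
```

View pics/s5.png

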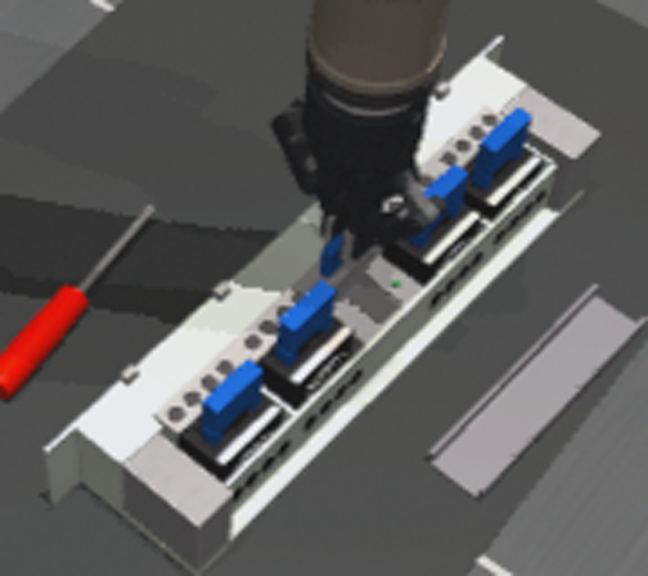

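>>> jog_arm:
  plan:
    - {"hand": 255, "x": 0, "y": -3, "z": 0, "wx": 0, "wy": 0, "wz": 0}
    - {"hand": 160, "x": 0, "y": -3, "z": 0, "wx": 0, "wy": 0, "wz": 0}
    - {"hand": 160, "x": 0, "y": -3, "z": 0, "wx": 0, "wy": 0, "wz": 0}
    - {"hand": 160, "x": 0, "y": -3, "z": 0, "wx": 0, "wy": 0, "wz": 0}
    - {"hand": 160, "x": 0, "y": -3, "z": 0, "wx": 0, "wy": 0, "wz": 0}

```text
t: 13.2
eef_pos: [0.5869, 0.0942, 0.0877]
tcp_rot: [0.738, 0.675, 0.0, -0.0]
contact_force: [0.5, 0.4, -0.1]
gripper_width: 0.376
```

>>> jog_arm:
  plan:
    - {"hand": 160, "x": 0, "y": -3, "z": -15, "wx": 0, "wy": 0, "wz": 0}
    - {"hand": 160, "x": 0, "y": -3, "z": -40, "wx": 0, "wy": 0, "wz": 0}
    - {"hand": 160, "x": 0, "y": -3, "z": -70, "wx": 0, "wy": 0, "wz": 0}
    - {"hand": 160, "x": 0, "y": -3, "z": -75, "wx": 0, "wy": 0, "wz": 0}
    - {"hand": 160, "x": 0, "y": -3, "z": -75, "wx": 0, "wy": 0, "wz": 0}

```text
t: 13.7
eef_pos: [0.5846, 0.0948, 0.1647]
tcp_rot: [0.738, 0.675, 0.001, 0.001]
contact_force: [-0.7, 0.2, -1.0]
gripper_width: 0.372
```

>>> jog_arm:
  plan:
    - {"hand": 160, "x": 0, "y": 0, "z": 0, "wx": 0, "wy": 0, "wz": 0}
    - {"hand": 160, "x": 0, "y": 0, "z": 0, "wx": 0, "wy": 0, "wz": 0}
    - {"hand": 160, "x": 0, "y": 0, "z": 0, "wx": 0, "wy": 0, "wz": 0}

```text
t: 14.0
eef_pos: [0.5831, 0.0944, 0.1617]
tcp_rot: [0.738, 0.675, -0.001, -0.001]
contact_force: [0.6, 0.6, 0.4]
gripper_width: 0.369
```

Run:
```python
from h import *
o=get_obs();c=capture("wrist"); cv2.imwrite("pics/w12.png",c["img"][:,:,::-1]);np.savez("w12.npz",img=c["img"],p=o["eef_pos"],q=o["tcp_rot"])
cv2.imwrite("pics/w12z.png",cv2.resize(c["img"][150:270,260:380],None,fx=5,fy=5,interpolation=cv2.INTER_CUBIC)[:,:,::-1])
print(o["eef_pos"],o["contact_force"],o["t"])
```

```text
[0.58313498 0.09435887 0.16174034] [0.58468331 0.61611338 0.40353494] 14.0
```

View pics/w12.png

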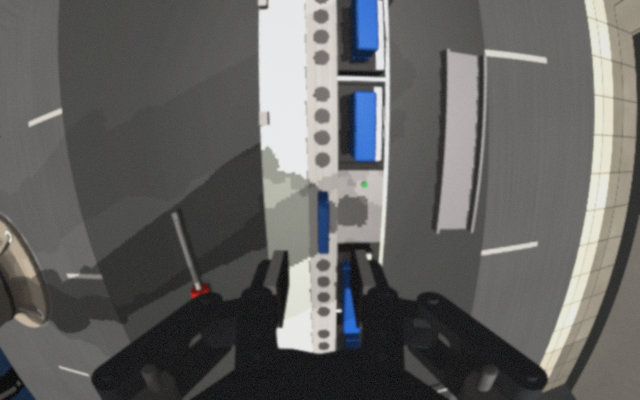

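View pics/w12z.png

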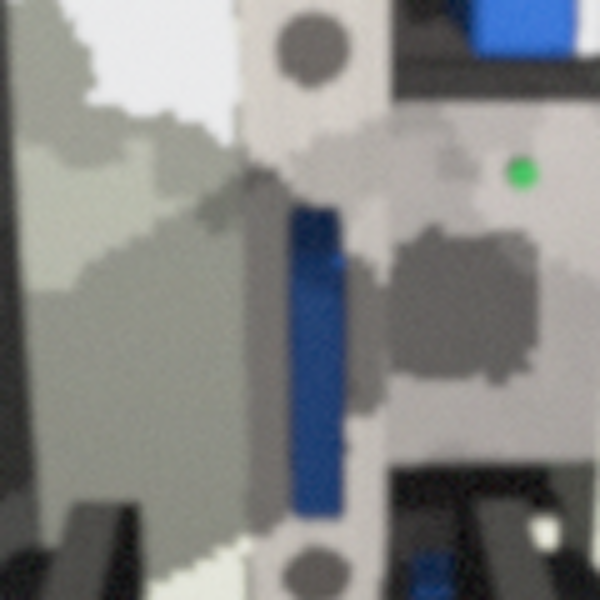

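Run:
```python
from h import *
c=capture("wrist"); y=np.radians(-4.95); R=np.array([[np.cos(y),-np.sin(y)],[np.sin(y),np.cos(y)]])
for f,led,tab in [("w10.npz",(580,140),[(255,212),(307,212),(309,486),(256,486)]),("w12.npz",(522,172),[(291,250),(343,250),(343,517),(293,517)])]:
    d=np.load(f); o={"eef_pos":d["p"],"tcp_rot":d["q"]}
    g=lambda p,z: wonz(c,o,(260+p[0]/5,150+p[1]/5),z)[:2]
    T=np.mean([g(p,.1065) for p in tab],0); L=g(led,.06); print(T.round(4),L.round(4),(R.T@(T-L)).round(4), (R.T@(np.array(g(led,.075))-T)).round(4))
```

```text
[0.5713 0.0943] [0.6212 0.1095] [-0.0484 -0.0194] [0.0455 0.0227]
[0.5856 0.0933] [0.621  0.1096] [-0.0339 -0.0193] [0.0317 0.0229]
```

Travel is about 14.5 mm relative to the fixed LED, and a hard stop was felt. I'll back off and check the spare again.

>>> jog_arm:
  plan:
    - {"hand": 160, "x": 0, "y": -30, "z": -30, "wx": 0, "wy": 0, "wz": 0}
    - {"hand": 160, "x": 0, "y": -60, "z": -60, "wx": 0, "wy": 0, "wz": 0}
    - {"hand": 160, "x": 0, "y": -80, "z": -80, "wx": 0, "wy": 0, "wz": 0}
    - {"hand": 160, "x": 0, "y": -80, "z": -80, "wx": 0, "wy": 0, "wz": 0}
    - {"hand": 160, "x": 0, "y": -80, "z": -80, "wx": 0, "wy": 0, "wz": 0}

```text
t: 14.6
eef_pos: [0.5045, 0.1015, 0.2428]
tcp_rot: [0.738, 0.675, 0.0, 0.0]
contact_force: [-1.0, 0.7, -0.3]
gripper_width: 0.376
```

Run:
```python
from h import *
ct,cs=capture("top"),capture("scene")
def top(c,lo,amin):
    hsv=cv2.cvtColor(c["img"],cv2.COLOR_RGB2HSV); n,l,s,ce=cv2.connectedComponentsWithStats(cv2.inRange(hsv,(100,120,lo),(125,255,255)))
    return [(ce[k].round(1).tolist(),s[k].tolist()) for k in range(1,n) if s[k,4]>=amin]
print([x for x in top(ct,170,25) if x[0][0]<360]); S=[x for x in top(cs,200,15) if 300<x[0][0]<420]; print(S)
t=cv2.resize(ct["img"][155:235,145:365],None,fx=3.6,fy=3.6,interpolation=cv2.INTER_CUBIC); s=cv2.resize(cs["img"][110:250,270:490],None,fx=3.6,fy=2.2,interpolation=cv2.INTER_CUBIC)
cv2.imwrite("pics/f.png",np.vstack([t,s])[:,:,::-1])
```

```text
[([190.0, 181.1], [181, 178, 19, 7, 103]), ([220.9, 183.6], [212, 181, 19, 6, 103]), ([282.6, 189.0], [273, 186, 20, 7, 111]), ([318.3, 188.8], [309, 186, 20, 7, 111]), ([253.9, 197.9], [246, 197, 16, 3, 43])]
[([405.3, 130.3], [399, 125, 14, 12, 59]), ([387.0, 146.5], [381, 141, 13, 12, 60]), ([360.2, 160.0], [355, 156, 12, 10, 30]), ([350.0, 179.3], [343, 173, 15, 13, 71]), ([329.3, 201.4], [322, 195, 15, 14, 79])]
```

View pics/f.png

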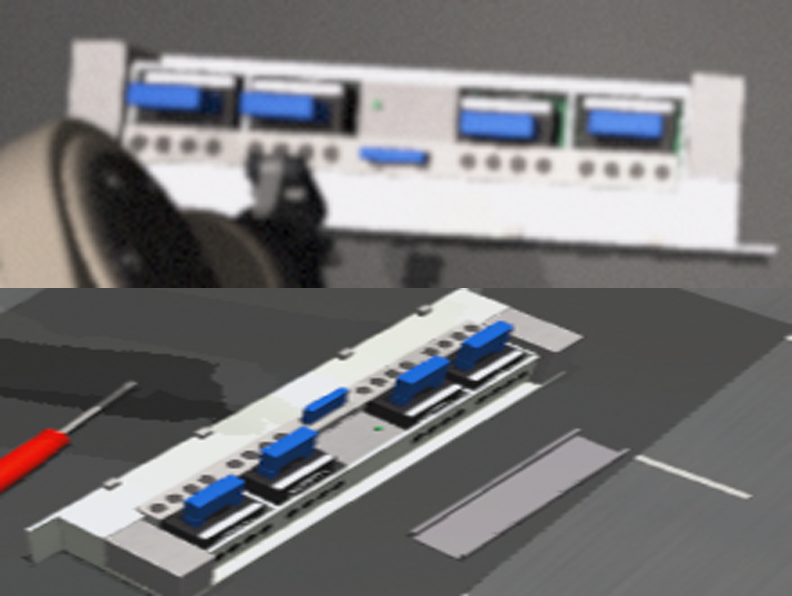

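The spare's grip has shifted by only 0.5 px or less since the bar was locked. The bar covers all four modules, and nothing is touching the arm.

```bash
python3 -c "
from cell import *
print(get_obs()['joint_velocities'].round(3)); close_job()"
```

```text
[ 0.     0.013  0.003 -0.    -0.004  0.003  0.   ]
the job is handed in; nothing more can be done
```

The spare fan module is home in the empty bay (bay0), the same way round as its neighbours, and the locking bar is pushed to its stop. The job was handed in at about 15 s of the 72 s allowed.

- **Seating:** I measured the docking connector with the wrist camera, and the top camera agreed to 0.2 mm. The module went straight over it without any shuffling. Contact with the floor came at the height expected for fully home, with about 6 N.
- **Height check:** after release, the top of the spare's grip measured 0.1137 m, against 0.1129 to 0.1153 m for the neighbours.
- **Locking bar:** I gripped the tab and slid the bar until it stopped hard. It did not move further at about 17 N sideways. Vertical force read about 22 N then.
- **After locking:** the spare's grip had moved by no more than 0.5 px in either fixed camera, and the arm was clear of everything with near-zero force.
- **Left alone:** the arm never went near the screwdrivers or the blank panel. I did not measure their positions again afterwards.

**Disagreement:** bar travel read 14.5 mm from the pictures but about 13.6 mm from the gripper position. The nominal stop is 15 mm. Both readings are above the required 12.5 mm.

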